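# Lay out sample rolls for the crust-colour check

## Robot

A 6-joint arm with a two-finger parallel gripper is mounted at the origin on the work surface. World frame = base frame: x ahead of the robot, y to its left, z up, the work surface at z = 0. Lengths are in m, angles in degrees, forces in N, time in s.
With the tool pointing down it reaches from about 0.25 to 0.725 m from the base axis. Payload 9.7 kg.
Tool frame: the origin (TCP) lies midway between the tips of the shut fingers; the grasp point (between the pads) lies 19 mm behind it; x points along the fingers, y is the direction in which the jaws open and shut, and the axes are right-handed (so a half turn about x gives the same grasp; the last joint's range is limited). The gripper opens to 85 mm and grips with 20 to 120 N. Pads are 22 mm wide; open, the fingers measure 114 mm over their backs; the gripper's body (76 mm by 85 mm) begins 54 mm behind the grasp point. The pads swing forward as they close: fully open they stand 13 mm farther back than shut.
Start: joints at [66.979, 4.979, 10.078, 95.1, 0, 90], TCP at [0.215, 0.506, 0.231] pointing down, gripper open.
Joint ranges: [-179.16, 179.16], [-48.56, 103.87], [-65.8, 70.77], [-126.05, 130.52], [-82.76, 87.17], [-180, 180]. Speed limits (degrees/s): [127.2, 127.2, 147.25, 180, 180, 180].

## Interface

Orientations are given as [roll, pitch, yaw] about the fixed x, y, z axes, in that order (R = Rz(yaw) Ry(pitch) Rx(roll)).
In Python, from workcell import bot, cams gives the robot as it stands.
- The arm moves only by the tool apply_moves, never from a script. Its argument "commands" is a list of rows, each a list of 5 numbers: the shift along the tool's x, y, z in m, then the turn about the tool's x in rad, then the opening, from -1 (shut) to 1 (fully open). In form: [[tx, ty, tz, roll, hand], ...]. A call has 1 to 12 rows; each row is the pose to reach, as a shift and turn from the pose measured when the call began, along the tool's axes at that moment; what a row does not reach only later rows make up. A row lasts 1/10 s, in which the tool goes at most 50 mm and 8.59 degrees, less where a joint would pass 70% of its speed; a pose out of reach is approached as far as the arm can. A call with a gripper value outside its range is refused whole. The fingers move at their own pace and stop on an object; "newtons" is the grip in N (left out, the last holds). Time passes only in rows, so rows that repeat a pose let the fingers close. It gives the time, the measured TCP pose, the force and the opening at its end, in the units of the state.
- bot.get_obs(): the state, without advancing time (a new reading comes with each control period).
- cams.camera(name): name is "side" or "top" or "wrist"; returns a dict with "frame" (384x512x3 uint8, blue, green, red), "depth" (384x512 float32, m along the optical axis (not along the pixel's ray), 0 where there is no reading), "camera_matrix" (3x3 intrinsics, pixels), "R" (3x3) and "t" (3): a world point X has camera coordinates R X + t; the wrist camera has in their place "mount" (4x4, takes a point from camera to tool coordinates, whose origin is the TCP and whose axes are the tool frame's). Camera axes: x right, y down, z forward; pixel columns grow to the right and rows downward; lengths in m; the calibration is good to about 2 mm. A picture is of the moment at which its call begins: read the wrist's pose just before it.
- bot.job_done(): hands the job in, once; it reports no verdict.
Trained networks look in the newest picture that a camera, given by its name, has taken for a name from the list of things; names that differ only in an ending like _2 or _b are one class to them, and where a whole thing is asked for, a point or a joint stands for the part that bears it (a point fixed in the world has none). Each returns a list of dicts, best first, with "confidence" (0 to 1); they miss things now and then, are a little off and sometimes report something else, mostly with a low value. They report only what shows in the picture. A call takes as long as a camera call. They do not tell look-alikes from the thing itself.
- cams.spot_in(name, camera): "rect" ([left, top, right, bottom] in pixels, round what is visible of it).
The state is a dict: "time": time; "q": joint angles; "qd": joint speeds; "joint_efforts": joint torques, N m; "ee_pos": TCP position; "tcp_rot": TCP orientation; "wrist_force": force on the tool from outside, world axes, zero at the start; "torque": the same for the moment, N m; "opening": finger opening in m.
Only numpy, scipy, OpenCV 4.12 (cv2) and the standard library are available. Lean on these libraries where they do the work, as an engineer would, in place of code of your own. Each camera call takes 0.05 s, during which the arm holds its last target. There are 200 camera calls.

## Task

Move every round roll from the baking pan onto the pale grey inspection stage, the right way up and side by side, then take the straightedge by its handle and push the whole row with it from the robot's side until all the rolls touch its edge at once and their near sides stand along the black line. Put the straightedge back on its rubber mat, and light the row by daylight alone: on the lamp box the left switch (warm tube, whichever way it now stands) must be off, its bat towards the robot, and the right switch (daylight tube) flipped on, its bat away from the robot. Should anything be knocked out of the row, put it right, and leave the other things on the bench where they are.

Things in the scene. Friction and masses are not known exactly. Their poses are not given: they have to be found in the camera images.
- roll1_center (a point): round crusty bread roll, 62 mm diameter at its widest (between 13 and 25 mm up), 44 mm high, flat base 44 mm across, domed top with a cross cut, about 60 g, rigid; the point is its centre, 22 mm above its underside; z up. Starts in the baking pan. May be absent
- roll2_center (a point): round crusty bread roll, 62 mm diameter at its widest (between 13 and 25 mm up), 44 mm high, flat base 44 mm across, domed top with a cross cut, about 60 g, rigid; the point is its centre, 22 mm above its underside; z up. Starts in the baking pan. May be absent
- roll3_center (a point): round crusty bread roll, 62 mm diameter at its widest (between 13 and 25 mm up), 44 mm high, flat base 44 mm across, domed top with a cross cut, about 60 g, rigid; the point is its centre, 22 mm above its underside; z up. Starts in the baking pan. May be absent
- roll4_center (a point): round crusty bread roll, 62 mm diameter at its widest (between 13 and 25 mm up), 44 mm high, flat base 44 mm across, domed top with a cross cut, about 60 g, rigid; the point is its centre, 22 mm above its underside; z up. Starts in the baking pan. May be absent
- roll5_center (a point): round crusty bread roll, 62 mm diameter at its widest (between 13 and 25 mm up), 44 mm high, flat base 44 mm across, domed top with a cross cut, about 60 g, rigid; the point is its centre, 22 mm above its underside; z up. Starts in the baking pan. May be absent
- pan: dark steel baking pan, 330 mm (its x) by 240 mm (its y), rim 22 mm high, inner floor 3 mm above the bench, fixed; origin at the centre of its underside. It stands on the robot's left or right; the lamp box stands on the other side. Past pan, box and stage (beyond x = 0.7 m) lie a scraper, a bench brush, a jar 85 mm tall and a scale with an oval roll that is not of the sample: all stay
- stage_line (a point): middle of the black line (3 mm wide) across the pale grey inspection stage, on the stage's top face, 8 mm above the bench; y runs along the line, x points across the stage away from the robot, z up. The flat board reaches 85 mm from the line towards the robot and 160 mm beyond it, and 175 mm either way along the line; fixed. A lamp batten 68 mm tall stands on it from 128 mm beyond the line.
- edge (a point): straightedge: aluminium angle 340 mm long with an upright blade 36 mm tall and 4 mm thick, whose working face looks along +x, and a foot 42 mm wide behind it, 0.35 kg, stands by itself; the point is the middle of the lower border of the working face; x is the way it pushes, y runs along it, z up. Starts standing on the rubber mat, working face away from the robot
- edge_handle (a point): centre of the straightedge's wooden handle bar, 21 mm behind the working face and 78 mm above its underside; the bar runs along y and is 130 mm long, 18 mm thick (x) and 22 mm tall, carried by two posts 100 mm apart; 56 mm free height below the bar to the foot
- mat: black rubber mat between robot and stage, 90 mm (x) by 370 mm (y), 3 mm thick, fixed; origin at the centre of its underside. The straightedge starts with its foot centred on it
- warm_switch_pivot (a point): pivot of the left (+y) bat switch on the lamp box, for the warm tube, 2 mm above the box's top face. The box is 110 mm (x) by 170 mm (y) and 60 mm high, fixed; x points away from the robot when the box is square to it, the bats swing along x. A bat is a steel pin 10 mm thick at its end, which is 36 mm from the pivot, with its waist at the pivot; it leans 0.35 rad to -x (off) or +x (on). The two pivots are 84 mm apart along y
- day_switch_pivot (a point): pivot of the right (-y) bat switch on the lamp box, for the daylight tube; alike in all else
- warm_switch (a joint): left switch: 0 is off (bat leaning towards the robot), 0.7 rad is on (leaning away); an over-centre spring snaps it from the middle (0.35) to the nearer side; about 3 to 4 N at the bat's end to flip it. Starts off or on
- day_switch (a joint): right switch, alike; starts off (0)
- ref_disc: white ceramic reference disc, 34 mm across, 7 mm thick, lying on the left far corner of the stage, 93 to 103 mm beyond the line (centre); stays
- thermometer: white probe thermometer, 160 mm long and 20 mm wide, 16 mm tall, lying on the stage along the lamp batten, 105 to 115 mm beyond the line; origin where its probe (100 mm, thin) leaves its 60 mm body; stays
Not all that is in view belongs to the job. What is shaped like the part that bears roll4_center but yellow is not meant. What is shaped like the part that bears roll2_center but pink is not meant.

How it is judged (in metres and radians):
On the way, in this order (a step that is already met when the one before it is completed fails the run):
1. every roll present stands right way up on the stage, let go (x of roll1_center in the frame of stage_line between -0.06 and 0.09 m and y of roll1_center in the frame of stage_line between -0.175 and 0.175 m and z of roll1_center in the frame of stage_line between 0.012 and 0.03 m and angle between each of roll1_center, roll2_center, roll3_center, roll4_center, roll5_center's own z axis and vertical below 0.2 rad and linear speed of each of roll1, roll2, roll3, roll4, roll5 below 0.02 m/s and contact force between the fingers and roll1 below 0.05 N and x of roll2_center in the frame of stage_line between -0.06 and 0.09 m and y of roll2_center in the frame of stage_line between -0.175 and 0.175 m and z of roll2_center in the frame of stage_line between 0.012 and 0.03 m and contact force between the fingers and roll2 below 0.05 N and x of roll3_center in the frame of stage_line between -0.06 and 0.09 m and y of roll3_center in the frame of stage_line between -0.175 and 0.175 m and z of roll3_center in the frame of stage_line between 0.012 and 0.03 m and contact force between the fingers and roll3 below 0.05 N and x of roll4_center in the frame of stage_line between -0.06 and 0.09 m and y of roll4_center in the frame of stage_line between -0.175 and 0.175 m and z of roll4_center in the frame of stage_line between 0.012 and 0.03 m and contact force between the fingers and roll4 below 0.05 N and x of roll5_center in the frame of stage_line between -0.06 and 0.09 m and y of roll5_center in the frame of stage_line between -0.175 and 0.175 m and z of roll5_center in the frame of stage_line between 0.012 and 0.03 m and contact force between the fingers and roll5 below 0.05 N), for 0.2 s.
2. the straightedge, held in the gripper and low over the stage, bears along the whole row at once: every roll within about 4 mm of touching its working face, near sides within 8 mm of the black line (contact force between the fingers and straightedge above 0.5 N and z of edge in the frame of stage_line between -0.003 and 0.015 m and x of roll1_center in the frame of edge between 0.027 and 0.035 m and y of roll1_center in the frame of edge between -0.185 and 0.185 m and x of roll1_center in the frame of stage_line between 0.023 and 0.039 m and x of roll2_center in the frame of edge between 0.027 and 0.035 m and y of roll2_center in the frame of edge between -0.185 and 0.185 m and x of roll2_center in the frame of stage_line between 0.023 and 0.039 m and x of roll3_center in the frame of edge between 0.027 and 0.035 m and y of roll3_center in the frame of edge between -0.185 and 0.185 m and x of roll3_center in the frame of stage_line between 0.023 and 0.039 m and x of roll4_center in the frame of edge between 0.027 and 0.035 m and y of roll4_center in the frame of edge between -0.185 and 0.185 m and x of roll4_center in the frame of stage_line between 0.023 and 0.039 m and x of roll5_center in the frame of edge between 0.027 and 0.035 m and y of roll5_center in the frame of edge between -0.185 and 0.185 m and x of roll5_center in the frame of stage_line between 0.023 and 0.039 m), for 0.1 s.
At the end, for the whole second after the job is handed in: every roll present stands right way up on the stage with its near side within 6 mm of the black line; the straightedge stands on its mat (centre within 35 mm across and 40 mm along it), the left switch is off (below 0.15 rad), the right one on (above 0.55 rad); all at rest (y of roll1_center in the frame of stage_line between -0.175 and 0.175 m and z of roll1_center in the frame of stage_line between 0.012 and 0.03 m and angle between each of roll1_center, roll2_center, roll3_center, roll4_center, roll5_center's own z axis and vertical below 0.2 rad and x of roll1_center in the frame of stage_line between 0.025 and 0.037 m and linear speed of each of roll1, roll2, roll3, roll4, roll5, straightedge below 0.02 m/s and y of roll2_center in the frame of stage_line between -0.175 and 0.175 m and z of roll2_center in the frame of stage_line between 0.012 and 0.03 m and x of roll2_center in the frame of stage_line between 0.025 and 0.037 m and y of roll3_center in the frame of stage_line between -0.175 and 0.175 m and z of roll3_center in the frame of stage_line between 0.012 and 0.03 m and x of roll3_center in the frame of stage_line between 0.025 and 0.037 m and y of roll4_center in the frame of stage_line between -0.175 and 0.175 m and z of roll4_center in the frame of stage_line between 0.012 and 0.03 m and x of roll4_center in the frame of stage_line between 0.025 and 0.037 m and y of roll5_center in the frame of stage_line between -0.175 and 0.175 m and z of roll5_center in the frame of stage_line between 0.012 and 0.03 m and x of roll5_center in the frame of stage_line between 0.025 and 0.037 m and x of edge_handle in the frame of mat between -0.035 and 0.035 m and y of edge_handle in the frame of mat between -0.04 and 0.04 m and z of edge_handle in the frame of mat between 0.074 and 0.088 m and angle between edge's own z axis and vertical below 0.1 rad and value of joint warm_switch below 0.15 rad and value of joint day_switch above 0.55 rad); the robot touches nothing.
It fails at once if one of the other things on the bench (reference disc, thermometer, scraper, brush, jar, oval roll) is moved by more than 30 mm (distance of any of ref_disc, thermometer, scraper, crumb_brush, sample_jar, oval_roll from where it was at the start of the episode above 0.03 m).
Of roll1, roll2, roll3, roll4, roll5 only 3 to 5 are there at a start; the rules pass over those that are not, and their reading is None.
At some moment in a run one of roll1, roll2, roll3, roll4, roll5 may be knocked a few centimetres aside while the robot is not near it.
It also fails if it takes over 210 s, if anything falls off the work surface, if the arm or the gripper's body presses on something with over 40 N, if the wrist force passes 120 N, or if a joint passes its speed limit or range.

## Working session

There is one attempt and no reset: what is moved stays moved. The work goes in short steps, Python scripts to look and compute and a tool call to move; the robot and the scene stay as the last step left them, time stands still between calls to the robot, and variables do not carry over. Pictures are saved under pics/ and viewed, about 12 in all and at most 16, crops included, and the job is handed in when it is done.

Besides the shell and the picture viewer there is one more tool, called after "Call:" as name(argument=value, ...), one argument or row to a line, values as JSON. apply_moves: Moves the arm, as the interface text tells. Its arguments: {"type":"object","properties":{"commands":{"type":"array"},"newtons":{"type":"number"}},"required":["commands"]}

```bash
ls; mkdir -p pics
cat > h.py <<'E'
import numpy as np,cv2
from workcell import bot,cams
from scipy.spatial.transform import Rotation as Ro
def cam(n):
    o=bot.get_obs(); c=cams.camera(n)
    K=c["camera_matrix"]; d=c["depth"]
    if n=="wrist":
        T=np.eye(4);T[:3,:3]=Ro.from_euler('xyz',o["tcp_rot"],degrees=True).as_matrix();T[:3,3]=o["ee_pos"]
        M=T@c["mount"]
    else:
        M=np.eye(4);M[:3,:3]=c["R"].T;M[:3,3]=-c["R"].T@c["t"]
    v,u=np.mgrid[0:d.shape[0],0:d.shape[1]]
    P=np.stack([(u-K[0,2])/K[0,0]*d,(v-K[1,2])/K[1,1]*d,d],-1)@M[:3,:3].T+M[:3,3]
    P[d==0]=np.nan
    return c["frame"],P,M,K
def proj(X,M,K):
    x=(np.asarray(X)-M[:3,3])@M[:3,:3]; return (K[0,0]*x[...,0]/x[...,2]+K[0,2],K[1,1]*x[...,1]/x[...,2]+K[1,2])
E
python3 - <<'E'
from h import *
print(bot.get_obs())
for n in("top","side"):
    f,P,M,K=cam(n); cv2.imwrite(f"pics/{n}0.png",f); np.save(f"{n}P.npy",P)
    for nm in ["roll1_center","pan","edge","edge_handle","mat","warm_switch","day_switch","ref_disc","thermometer"]:
        for r in cams.spot_in(nm,n)[:8]:
            l,t,R,b=r["rect"]; u,v=int((l+R)/2),int((t+b)/2); print(n,nm,round(r["confidence"],2),[int(x) for x in r["rect"]],np.round(P[min(v,383),min(u,511)],3))
E
```

```text
pics
{'time': 0.0, 'q': array([ 6.69796172e+01,  5.01310503e+00,  1.00346545e+01,  9.51015520e+01,
       -1.22675731e-03,  9.00011783e+01]), 'qd': array([ 0.12342402, -0.02298292,  0.08523432, -0.10188173,  0.02807247,
        0.02069425]), 'joint_efforts': array([ 6.27530881e-04, -5.20391178e+01,  4.64799142e+01,  1.64874044e-02,
        4.00411045e-05,  3.14685920e-06]), 'ee_pos': array([0.21499371, 0.5059773 , 0.23056565]), 'tcp_rot': array([ -89.12031903,   89.91998804, -112.14187919]), 'wrist_force': array([0.05665247, 0.50433584, 0.63915308]), 'torque': array([-0.00592963,  0.07075419, -0.00569047]), 'opening': 0.08548972461368813}
top roll1_center 0.62 [370, 205, 392, 224] [ 0.422 -0.417  0.048]
top pan 0.87 [318, 131, 403, 247] [ 0.494 -0.36   0.044]
top edge 0.59 [180, 198, 292, 215] [ 0.436 -0.005  0.092]
top edge_handle 0.89 [181, 200, 291, 214] [ 0.436 -0.005  0.092]
top edge_handle 0.3 [369, 206, 390, 224] [ 0.419 -0.412  0.047]
top mat 0.55 [177, 193, 301, 226] [ 0.431 -0.007  0.005]
top mat 0.44 [181, 199, 291, 216] [ 0.436 -0.005  0.092]
top warm_switch 0.63 [319, 134, 406, 248] [ 0.488 -0.364  0.047]
top ref_disc 0.44 [188, 111, 197, 120] [0.719 0.14  0.014]
top thermometer 0.49 [218, 109, 260, 114] [ 0.731 -0.003  0.017]
side roll1_center 0.78 [302, 249, 325, 267] [ 0.41  -0.434  0.046]
side pan 0.83 [253, 197, 375, 293] [ 0.468 -0.386  0.022]
side edge 0.92 [205, 164, 267, 220] [0.453 0.    0.012]
side edge_handle 0.62 [207, 167, 266, 220] [ 0.448 -0.006  0.008]
side mat 0.79 [201, 178, 274, 228] [ 0.418 -0.056  0.012]
side ref_disc 0.18 [171, 132, 215, 164] [0.462 0.307 0.062]
side thermometer 0.53 [285, 160, 302, 174] [ 0.727 -0.04   0.027]
```

Run:
```python
import cv2
f=cv2.imread("pics/top0.png");cv2.imwrite("pics/top0b.png",cv2.resize(f[70:290,90:430],None,fx=2.35,fy=2.35,interpolation=2))
f=cv2.imread("pics/side0.png");cv2.imwrite("pics/side0b.png",cv2.resize(f,None,fx=1.5,fy=1.5,interpolation=2))
```

```text
(no output)
```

View pics/top0b.png

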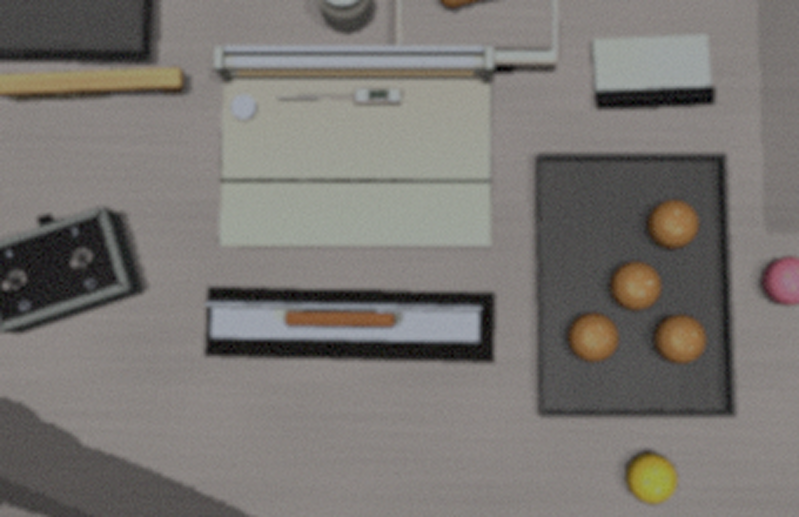

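View pics/side0b.png

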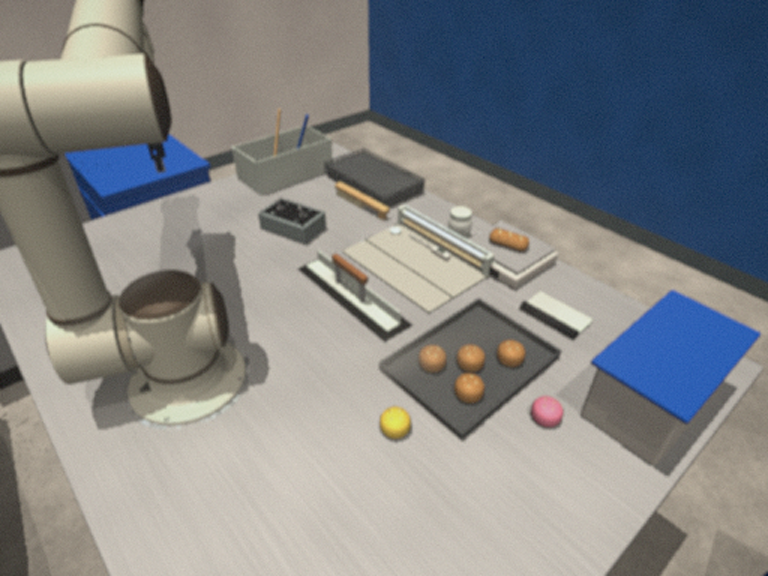

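The picture shows four orange rolls in the pan, at crop pixels (593,337), (680,339), (637,285) and (673,223). The look-alikes are the yellow ball (652,478), the pink ball (785,280) and the oval roll (460,0), and I won't touch those. Next I measure positions.

```bash
cat >> h.py <<'E'
def rolls(n):
    f,P,M,K=cam(n); h=cv2.cvtColor(f,cv2.COLOR_BGR2HSV)
    m=((h[...,0]>4)&(h[...,0]<22)&(h[...,1]>110)&(P[...,2]>.008)&(P[...,2]<.07)).astype('u1')
    m=cv2.morphologyEx(m,cv2.MORPH_OPEN,np.ones((3,3)))
    k,L,S,C=cv2.connectedComponentsWithStats(m); out=[]
    for i in range(1,k):
        if S[i,4]<60: continue
        p=P[L==i]; top=p[:,2].max()
        # iterative mean of silhouette: intersect pixel centroid ray at z of widest
        q=np.array([(S[i,0]+S[i,2]/2-.5-K[0,2])/K[0,0],(S[i,1]+S[i,3]/2-.5-K[1,2])/K[1,1],1])@M[:3,:3].T
        zc=(np.nanpercentile(p[:,2],98)-.022)
        X=M[:3,3]+q*(zc-M[2,3])/q[2]
        out.append((np.round(X,4),int(S[i,4]),tuple(S[i,:4].tolist()),round(float(np.nanpercentile(p[:,2],98)),4)))
    return out,f,P,M,K
def tool():
    o=bot.get_obs(); return o,np.array(o["ee_pos"]),Ro.from_euler('xyz',o["tcp_rot"],degrees=True).as_matrix()
def to(X):
    o,p,R=tool(); return np.round(R.T@(np.asarray(X)-p),4)
E
python3 - <<'E'
from h import *
o,f,P,M,K=rolls("top")
for r in o: print(r)
print("tool",tool()[2].round(3), tool()[1])
g=cv2.cvtColor(f,cv2.COLOR_BGR2GRAY)
np.set_printoptions(suppress=True,precision=4)
# black line: dark rows near crop (220..490,180)
o0=(90,70);s=2.35
pts=[]
for u in range(188,296,4):
    v0=int(70+180/s); col=g[v0-6:v0+7,u].astype(float); w=np.clip(np.median(col)-col,0,None); w[w<15]=0
    if w.sum()>0:
        v=(w*np.arange(v0-6,v0+7)).sum()/w.sum(); q=np.array([(u-K[0,2])/K[0,0],(v-K[1,2])/K[1,1],1])@M[:3,:3].T
        pts.append((M[:3,3]+q*(.008-M[2,3])/q[2])[:2])
pts=np.array(pts); a=np.polyfit(pts[:,1],pts[:,0],1); print("line x=",a, pts[:,0].std())
# stage extents, z in 5..11mm, at rows near x in line+-
z=P[...,2]; sel=(z>.005)&(z<.012)&(P[...,0]>.55)&(P[...,0]<.69)&(g>110); print("stage y",np.nanpercentile(P[sel][:,1],[.5,99.5]), np.nanpercentile(P[sel][:,0],[.5]))
# handle
sel=(z>.07)&(z<.11)&(P[...,0]>.35)&(P[...,0]<.5)&(abs(P[...,1])<.12)
h=P[sel]; r=cv2.minAreaRect((h[:,:2]*1000).astype('f4')); print("handle",r,h.mean(0))
# mat dark
sel=(g<50)&(P[...,0]>.3)&(P[...,0]<.55)&(abs(P[...,1])<.25)&(z<.02)
r=cv2.minAreaRect((P[sel][:,:2]*1000).astype('f4')); print("mat",r)
# blade
sel=(z>.028)&(z<.045)&(P[...,0]>.35)&(P[...,0]<.55)&(abs(P[...,1])<.2); h=P[sel]
if len(h): print("blade",np.polyfit(h[:,1],h[:,0],1),h[:,1].min(),h[:,1].max())
# box
sel=(z>.05)&(z<.07)&(P[...,1]>.15)&(P[...,0]<.65)&(P[...,0]>.3); h=P[sel]; r=cv2.minAreaRect((h[:,:2]*1000).astype('f4'));print("box",r,h[:,2].mean())
E
```

```text
(array([ 0.5675, -0.4129,  0.0258]), 298, (366, 156, 21, 19), 0.0478)
(array([ 0.4881, -0.3643,  0.0256]), 305, (350, 182, 21, 20), 0.0476)
(array([ 0.4243, -0.3106,  0.0257]), 294, (332, 204, 21, 19), 0.0477)
(array([ 0.4239, -0.4189,  0.0254]), 327, (369, 204, 21, 20), 0.0474)
tool [[ 0.     0.391  0.92 ]
 [ 0.     0.92  -0.391]
 [-1.     0.     0.   ]] [0.21510393 0.50618176 0.23131701]
line x= [-0.006   0.6239] 0.0006748825464445628
stage y [-0.1864  0.7223] [0.5505]
handle ((439.43115234375, -0.062835693359375), (130.13279724121094, 17.649539947509766), 89.1826171875) [ 0.4389 -0.003   0.091 ]
mat ((438.14703369140625, -5.7681121826171875), (362.6975402832031, 84.02983856201172), 89.3540267944336)
blade [0.0049 0.4584] -0.16913101532324398 0.16905927182535274
box ((528.9268798828125, 479.8871154785156), (454.9013366699219, 179.5415496826172), 76.5556869506836) 0.06076870413222936
```

Call:
apply_moves(
  commands=[
    [0, -0.7, 0.564, 1.169, 1],
    [0, -0.7, 0.564, 1.169, 1],
    [0, -0.7, 0.564, 1.169, 1],
    [0, -0.7, 0.564, 1.169, 1],
    [0, -0.7, 0.564, 1.169, 1],
    [0, -0.7, 0.564, 1.169, 1],
    [0, -0.7, 0.564, 1.169, 1],
    [0, -0.7, 0.564, 1.169, 1],
    [0, -0.7, 0.564, 1.169, 1],
    [0, -0.7, 0.564, 1.169, 1],
    [0, -0.7, 0.564, 1.169, 1],
    [0, -0.7, 0.564, 1.169, 1],
  ],
  newtons=30,
)

```text
time: 2.25
ee_pos: [0.3788, -0.0733, 0.2317]
tcp_rot: [84.8, 89.9, -5.2]
wrist_force: [1.7, 2.1, -0.0]
opening: 0.0851
```

Run:
```python
from h import *
o,p,R=tool(); print(p,R.round(3),to([.46,-.36,.23]))
```

```text
[ 0.37884059 -0.07329118  0.23167607] [[ 0.001  1.    -0.   ]
 [-0.    -0.    -1.   ]
 [-1.     0.001  0.   ]] [0.0018 0.0813 0.2867]
```

Call:
apply_moves(
  commands=[
    [0, 0.08, 0.287, 0, 1],
    [0, 0.08, 0.287, 0, 1],
    [0, 0.08, 0.287, 0, 1],
    [0, 0.08, 0.287, 0, 1],
    [0, 0.08, 0.287, 0, 1],
    [0, 0.08, 0.287, 0, 1],
    [0, 0.08, 0.287, 0, 1],
    [0, 0.08, 0.287, 0, 1],
    [0, 0.08, 0.287, 0, 1],
  ],
)

```text
time: 3.15
ee_pos: [0.4586, -0.3597, 0.2321]
tcp_rot: [89.1, 89.9, -0.9]
wrist_force: [-0.4, 1.4, 0.2]
opening: 0.0856
```

Run:
```python
from h import *
o,f,P,M,K=rolls("wrist")
for r in o: print(r)
cv2.imwrite("pics/w1.png",f)
print(tool()[1],tool()[2].round(3))
```

```text
(array([ 0.4241, -0.3107,  0.0256]), 2107, (199, 101, 52, 52), 0.0476)
(array([ 0.4897, -0.3645,  0.0255]), 1889, (255, 147, 49, 49), 0.0475)
(array([ 0.2575, -0.3822,  0.014 ]), 491, (79, 160, 39, 46), 0.036)
(array([ 0.5685, -0.4124,  0.0254]), 1824, (315, 184, 50, 48), 0.0474)
(array([ 0.4227, -0.4185,  0.0254]), 1704, (203, 189, 47, 47), 0.0474)
[ 0.45867171 -0.3593929   0.23257201] [[ 0.002  1.     0.   ]
 [-0.001  0.    -1.   ]
 [-1.     0.002  0.001]]
```

View pics/w1.png

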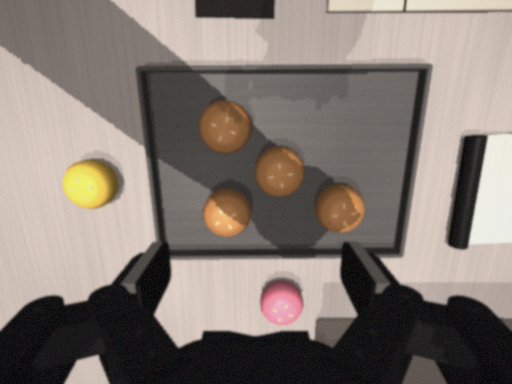

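The view shows four rolls at (225,126), (279,170), (227,212) and (340,208). It agrees with the top camera to about 1.5 mm. I start with the roll at (0.424, -0.311).

Call:
apply_moves(
  commands=[
    [0.1, -0.035, -0.048, 0, 1],
    [0.1, -0.035, -0.048, 0, 1],
    [0.1, -0.035, -0.048, 0, 1],
    [0.15, -0.035, -0.048, 0, 1],
    [0.19, -0.035, -0.048, 0, 1],
    [0.215, -0.035, -0.048, 0, 1],
    [0.228, -0.035, -0.048, 0, 1],
    [0.228, -0.035, -0.048, 0, -0.2],
    [0.228, -0.035, -0.048, 0, -0.2],
    [0.228, -0.035, -0.048, 0, -0.2],
    [0.228, -0.035, -0.048, 0, -0.2],
    [0.228, -0.035, -0.048, 0, -0.2],
  ],
)

```text
time: 4.4
ee_pos: [0.4251, -0.3122, 0.0064]
tcp_rot: [65.7, 89.7, -24.3]
wrist_force: [0.3, 1.2, 7.1]
opening: 0.0609
```

Call:
apply_moves(
  commands=[
    [-0.05, 0, 0, 0, -0.2],
    [-0.1, 0, 0, 0, -0.2],
    [-0.12, 0.02, -0.04, 0, -0.2],
    [-0.12, 0.04, -0.08, 0, -0.2],
    [-0.12, 0.06, -0.12, 0, -0.2],
    [-0.12, 0.08, -0.16, 0, -0.2],
    [-0.12, 0.1, -0.2, 0, -0.2],
    [-0.12, 0.12, -0.24, 0, -0.2],
    [-0.12, 0.14, -0.28, 0, -0.2],
    [-0.12, 0.16, -0.32, 0, -0.2],
    [-0.12, 0.18, -0.36, 0, -0.2],
    [-0.12, 0.19, -0.38, 0, -0.2],
  ],
)

```text
time: 5.6
ee_pos: [0.6156, 0.0714, 0.1267]
tcp_rot: [74.6, 89.7, -15.2]
wrist_force: [0.3, -1.2, -0.6]
opening: 0.0606
```

Run:
```python
from h import *
f,P,M,K=cam("wrist"); cv2.imwrite("pics/w2.png",f)
g=cv2.cvtColor(f,cv2.COLOR_BGR2GRAY); z=P[...,2]
print(tool()[0]["opening"],tool()[1],to([.635,.114,.012]),tool()[2].round(3))
sel=(z>.004)&(z<.0125)&(P[...,0]>.53); h=P[sel]; print(len(h),h.min(0),h.max(0))
s=sel&(g<90)&(abs(P[...,0]-.624)<.02); h=P[s]; print(len(h)); 
if len(h)>20: a=np.polyfit(h[:,1],h[:,0],1); print(a, h[:,1].min(),h[:,1].max())
for u,v in []: pass
```

```text
0.06071507979181588 [0.61622866 0.07297618 0.12642509] [ 0.1145  0.0183 -0.041 ] [[ 0.006  1.     0.004]
 [-0.001  0.004 -1.   ]
 [-1.     0.006  0.001]]
39030 [ 0.53804401 -0.16968166  0.00400889] [0.88727043 0.22492762 0.0124994 ]
395
[-0.00953947  0.62506233] -0.097659465667676 0.16326278248625326
```

View pics/w2.png

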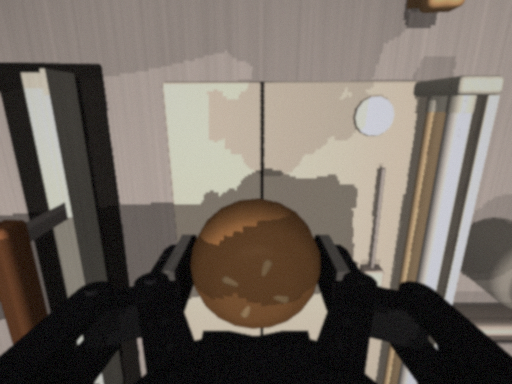

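Call:
apply_moves(
  commands=[
    [0, 0.019, -0.035, 0, -0.2],
    [0.05, 0.019, -0.035, 0, -0.2],
    [0.08, 0.019, -0.035, 0, -0.2],
    [0.1, 0.019, -0.035, 0, -0.2],
    [0.11, 0.019, -0.035, 0, -0.2],
    [0.113, 0.019, -0.035, 0, -0.2],
    [0.113, 0.019, -0.035, 0, -0.2],
    [0.113, 0.019, -0.035, 0, -0.2],
  ],
)

```text
time: 6.45
ee_pos: [0.6366, 0.1079, 0.0151]
tcp_rot: [87.2, 89.5, -2.6]
wrist_force: [-0.5, -1.3, -0.7]
opening: 0.0611
```

Call:
apply_moves(
  commands=[
    [0.003, 0, 0, 0, -0.2],
    [0.0035, 0, 0, 0, -0.2],
    [0.0035, 0, 0, 0, 0.3],
    [0.0035, 0, 0, 0, 0.8],
    [0.0035, 0, 0, 0, 1],
    [0.0035, 0, 0, 0, 1],
    [0.0035, 0, 0, 0, 1],
    [-0.04, 0, 0, 0, 1],
    [-0.09, 0, 0, 0, 1],
    [-0.11, -0.03, 0.05, 0, 1],
    [-0.11, -0.06, 0.1, 0, 1],
    [-0.11, -0.08, 0.15, 0, 1],
  ],
)

```text
time: 7.65
ee_pos: [0.565, -0.022, 0.1255]
tcp_rot: [87.0, 89.4, -2.7]
wrist_force: [1.3, -0.7, 0.1]
opening: 0.0855
```

Run:
```python
from h import *
o,f,P,M,K=rolls("top")
for r in o: print(r)
o,f,P,M,K=rolls("wrist")
for r in o: print(r)
print(tool()[1],tool()[2].round(3)); print(to([.4895,-.3645,.004]))
```

```text
(array([ 0.5675, -0.4128,  0.0262]), 301, (366, 156, 21, 19), 0.0482)
(array([ 0.4882, -0.3644,  0.0253]), 291, (350, 182, 21, 20), 0.0473)
(array([ 0.4239, -0.4188,  0.0259]), 324, (369, 204, 21, 20), 0.0479)
(array([0.6399, 0.098 , 0.0307]), 4398, (314, 0, 88, 62), 0.0527)
[ 0.56389428 -0.02535617  0.12528   ] [[ 0.009  1.    -0.001]
 [-0.002 -0.001 -1.   ]
 [-1.     0.009  0.002]]
[ 0.1212 -0.0752  0.339 ]
```

Call:
apply_moves(
  commands=[
    [0, -0.01, 0.045, 0, 1],
    [0, -0.02, 0.09, 0, 1],
    [0, -0.03, 0.135, 0, 1],
    [0, -0.04, 0.18, 0, 1],
    [0, -0.05, 0.225, 0, 1],
    [0, -0.06, 0.27, 0, 1],
    [0, -0.07, 0.31, 0, 1],
    [0, -0.075, 0.339, 0, 1],
    [0, -0.075, 0.339, 0, 1],
    [0.04, -0.075, 0.339, 0, 1],
    [0.08, -0.075, 0.339, 0, 1],
    [0.1, -0.075, 0.339, 0, 1],
  ],
)

```text
time: 8.95
ee_pos: [0.4886, -0.3628, 0.0215]
tcp_rot: [100.7, 89.7, 10.7]
wrist_force: [-0.5, 0.7, -0.2]
opening: 0.085
```

Run:
```python
from h import *
print(tool()[1],tool()[2].round(3)); print(to([.489,-.3645,.004]))
```

```text
[ 0.48856625 -0.36279758  0.02149706] [[ 0.006  1.    -0.   ]
 [ 0.001 -0.    -1.   ]
 [-1.     0.006 -0.001]]
[0.0175 0.0003 0.0017]
```

Call:
apply_moves(
  commands=[
    [0.012, 0, 0.002, 0, 1],
    [0.0165, 0, 0.002, 0, 1],
    [0.0165, 0, 0.002, 0, 0.2],
    [0.0165, 0, 0.002, 0, -0.2],
    [0.0165, 0, 0.002, 0, -0.2],
    [0.0165, 0, 0.002, 0, -0.2],
    [0.0165, 0, 0.002, 0, -0.2],
    [-0.03, 0, 0.002, 0, -0.2],
    [-0.08, 0, 0.002, 0, -0.2],
    [-0.105, 0.015, -0.04, 0, -0.2],
    [-0.105, 0.03, -0.08, 0, -0.2],
    [-0.105, 0.045, -0.12, 0, -0.2],
  ],
)

```text
time: 10.15
ee_pos: [0.5338, -0.2421, 0.1286]
tcp_rot: [89.6, 89.5, -0.5]
wrist_force: [-0.5, -0.3, -1.1]
opening: 0.0601
```

Run:
```python
from h import *
print(tool()[0]["opening"],tool()[1],tool()[2].round(3)); print(to([.636,.028,.0115]))
```

```text
0.06012423291765882 [ 0.53382583 -0.24210603  0.12858203] [[ 0.008  1.    -0.001]
 [-0.    -0.001 -1.   ]
 [-1.     0.008  0.   ]]
[ 0.1179  0.1008 -0.2703]
```

Call:
apply_moves(
  commands=[
    [0, 0.02, -0.045, 0, -0.2],
    [0, 0.04, -0.09, 0, -0.2],
    [0, 0.06, -0.135, 0, -0.2],
    [0, 0.08, -0.18, 0, -0.2],
    [0, 0.1, -0.225, 0, -0.2],
    [0, 0.101, -0.27, 0, -0.2],
    [0.03, 0.101, -0.27, 0, -0.2],
    [0.06, 0.101, -0.27, 0, -0.2],
    [0.09, 0.101, -0.27, 0, -0.2],
    [0.105, 0.101, -0.27, 0, -0.2],
    [0.113, 0.101, -0.27, 0, -0.2],
    [0.116, 0.101, -0.27, 0, -0.2],
  ],
)

```text
time: 11.35
ee_pos: [0.6363, 0.0276, 0.0135]
tcp_rot: [89.6, 89.5, -0.5]
wrist_force: [-0.1, -0.2, 0.2]
opening: 0.0605
```

Call:
apply_moves(
  commands=[
    [0.003, 0, 0, 0, -0.2],
    [0.003, 0, 0, 0, -0.2],
  ],
)

```text
time: 11.55
ee_pos: [0.6371, 0.0275, 0.0118]
tcp_rot: [90.2, 89.4, 0.1]
wrist_force: [0.7, -0.3, 0.7]
opening: 0.0604
```

Release, lift, and head for the roll at (0.4235, -0.4187).

Call:
apply_moves(
  commands=[
    [0.001, 0, 0, 0, 0.3],
    [0.001, 0, 0, 0, 0.8],
    [0.001, 0, 0, 0, 1],
    [0.001, 0, 0, 0, 1],
    [0.001, 0, 0, 0, 1],
    [-0.04, 0, 0, 0, 1],
    [-0.09, 0, 0, 0, 1],
    [-0.11, -0.02, 0.045, 0, 1],
    [-0.11, -0.04, 0.09, 0, 1],
    [-0.11, -0.06, 0.135, 0, 1],
    [-0.11, -0.08, 0.18, 0, 1],
    [-0.11, -0.1, 0.225, 0, 1],
  ],
)

```text
time: 12.75
ee_pos: [0.5345, -0.1989, 0.121]
tcp_rot: [88.7, 89.4, -1.3]
wrist_force: [-0.5, 0.1, 1.2]
opening: 0.0854
```

Run:
```python
from h import *
print(tool()[0]["opening"],tool()[1],tool()[2].round(3)); print(to([.4235,-.4187,.004]))
for r in rolls("side")[0]:print(r)
```

```text
0.08538250211240068 [ 0.53452354 -0.19886811  0.12099416] [[ 0.011  1.    -0.002]
 [-0.    -0.002 -1.   ]
 [-1.     0.011  0.   ]]
[ 0.1159 -0.1119  0.22  ]
(array([0.6328, 0.063 , 0.0333]), 221, (248, 155, 25, 18), 0.0553)
(array([ 0.5629, -0.4175,  0.0289]), 231, (332, 227, 18, 17), 0.0509)
(array([ 0.4203, -0.4232,  0.0284]), 285, (304, 249, 19, 19), 0.0504)
```

Call:
apply_moves(
  commands=[
    [0, -0.02, 0.045, 0, 1],
    [0, -0.05, 0.09, 0, 1],
    [0, -0.07, 0.135, 0, 1],
    [0, -0.09, 0.18, 0, 1],
    [0, -0.112, 0.22, 0, 1],
    [0, -0.112, 0.22, 0, 1],
    [0.04, -0.112, 0.22, 0, 1],
    [0.08, -0.112, 0.22, 0, 1],
    [0.1, -0.112, 0.22, 0, 1],
    [0.111, -0.112, 0.22, 0, 1],
    [0.115, -0.112, 0.22, 0, 1],
  ],
)

```text
time: 13.9
ee_pos: [0.4196, -0.4236, 0.0047]
tcp_rot: [79.0, 89.5, -11.3]
wrist_force: [-0.4, -0.0, 1.0]
opening: 0.0853
```

Run:
```python
from h import *
print(tool()[1],tool()[2].round(3)); print(to([.4235,-.4187,.004]))
```

```text
[ 0.41961021 -0.42362326  0.00473944] [[ 0.008  1.    -0.005]
 [-0.002 -0.005 -1.   ]
 [-1.     0.008  0.002]]
[ 0.0008  0.0039 -0.0049]
```

Call:
apply_moves(
  commands=[
    [0, 0.004, -0.005, 0, 1],
    [0, 0.004, -0.005, 0, 1],
    [0, 0.004, -0.005, 0, 0.2],
    [0, 0.004, -0.005, 0, -0.2],
    [0, 0.004, -0.005, 0, -0.2],
    [0, 0.004, -0.005, 0, -0.2],
    [0, 0.004, -0.005, 0, -0.2],
    [-0.04, 0.004, -0.005, 0, -0.2],
    [-0.09, 0.004, -0.005, 0, -0.2],
    [-0.12, 0.03, -0.04, 0, -0.2],
    [-0.12, 0.06, -0.08, 0, -0.2],
    [-0.12, 0.09, -0.12, 0, -0.2],
  ],
)

```text
time: 15.1
ee_pos: [0.509, -0.3054, 0.1276]
tcp_rot: [73.2, 89.3, -17.3]
wrist_force: [1.0, -0.7, -1.2]
opening: 0.0608
```

Run:
```python
from h import *
print(tool()[0]["opening"],tool()[1],tool()[2].round(3)); print(to([.636,-.052,.0115]))
```

```text
0.06081470288430596 [ 0.50899891 -0.30543478  0.1275602 ] [[ 0.012  1.    -0.007]
 [-0.004 -0.007 -1.   ]
 [-1.     0.012  0.004]]
[ 0.1166  0.1238 -0.2547]
```

Call:
apply_moves(
  commands=[
    [0, 0.02, -0.045, 0, -0.2],
    [0, 0.04, -0.09, 0, -0.2],
    [0, 0.06, -0.135, 0, -0.2],
    [0, 0.09, -0.18, 0, -0.2],
    [0, 0.11, -0.225, 0, -0.2],
    [0, 0.124, -0.255, 0, -0.2],
    [0.01, 0.124, -0.255, 0, -0.2],
    [0.05, 0.124, -0.255, 0, -0.2],
    [0.09, 0.124, -0.255, 0, -0.2],
    [0.105, 0.124, -0.255, 0, -0.2],
    [0.113, 0.124, -0.255, 0, -0.2],
    [0.115, 0.124, -0.255, 0, -0.2],
  ],
)

```text
time: 16.3
ee_pos: [0.6363, -0.0522, 0.0136]
tcp_rot: [73.5, 89.3, -16.9]
wrist_force: [0.6, 0.5, -0.6]
opening: 0.0609
```

Call:
apply_moves(
  commands=[
    [0.002, 0, 0, 0, -0.2],
    [0.002, 0, 0, 0, -0.2],
  ],
)

```text
time: 16.5
ee_pos: [0.6373, -0.0525, 0.0133]
tcp_rot: [75.3, 89.1, -15.2]
wrist_force: [0.4, 0.2, -0.6]
opening: 0.0606
```

Call:
apply_moves(
  commands=[
    [0.003, 0, 0, 0, -0.2],
    [0.003, 0, 0, 0, 0.3],
    [0.003, 0, 0, 0, 0.8],
    [0.003, 0, 0, 0, 1],
    [0.003, 0, 0, 0, 1],
    [-0.04, 0, 0, 0, 1],
    [-0.09, 0, 0, 0, 1],
    [-0.11, -0.01, 0.045, 0, 1],
    [-0.11, -0.02, 0.09, 0, 1],
    [-0.11, -0.03, 0.135, 0, 1],
    [-0.11, -0.04, 0.18, 0, 1],
    [-0.11, -0.05, 0.225, 0, 1],
  ],
)

```text
time: 17.7
ee_pos: [0.5833, -0.2782, 0.1235]
tcp_rot: [75.5, 89.1, -15.0]
wrist_force: [-0.0, -0.4, 0.1]
opening: 0.0855
```

Run:
```python
from h import *
print(tool()[0]["opening"],tool()[1],tool()[2].round(3)); print(to([.568,-.4126,.0045]))
for r in rolls("side")[0]:print(r)
```

```text
0.08550789993376468 [ 0.58326055 -0.27821996  0.12345901] [[ 0.014  1.    -0.008]
 [-0.004 -0.008 -1.   ]
 [-1.     0.014  0.004]]
[ 0.1192 -0.016   0.134 ]
(array([0.6165, 0.0197, 0.0332]), 354, (248, 155, 33, 30), 0.0552)
(array([ 0.5628, -0.4175,  0.029 ]), 238, (332, 227, 18, 17), 0.051)
```

Call:
apply_moves(
  commands=[
    [0, -0.005, 0.045, 0, 1],
    [0, -0.01, 0.09, 0, 1],
    [0, -0.016, 0.134, 0, 1],
    [0, -0.016, 0.134, 0, 1],
    [0.04, -0.016, 0.134, 0, 1],
    [0.08, -0.016, 0.134, 0, 1],
    [0.1, -0.016, 0.134, 0, 1],
    [0.114, -0.016, 0.134, 0, 1],
    [0.119, -0.016, 0.134, 0, 1],
  ],
)

```text
time: 18.65
ee_pos: [0.5651, -0.4181, 0.0033]
tcp_rot: [67.6, 89.2, -23.1]
wrist_force: [-0.4, 0.2, 0.8]
opening: 0.0852
```

Run:
```python
from h import *
print(tool()[1],tool()[2].round(3)); print(to([.568,-.4126,.004]))
```

```text
[ 0.56508079 -0.41813401  0.00328874] [[ 0.012  1.    -0.012]
 [-0.005 -0.012 -1.   ]
 [-1.     0.012  0.005]]
[-0.0007  0.0029 -0.0056]
```

Call:
apply_moves(
  commands=[
    [-0.001, 0.003, -0.0055, -0.012, 1],
    [-0.001, 0.003, -0.0055, -0.012, 1],
    [-0.001, 0.003, -0.0055, -0.012, 0.2],
    [-0.001, 0.003, -0.0055, -0.012, -0.2],
    [-0.001, 0.003, -0.0055, -0.012, -0.2],
    [-0.001, 0.003, -0.0055, -0.012, -0.2],
    [-0.001, 0.003, -0.0055, -0.012, -0.2],
    [-0.04, 0.003, -0.005, -0.012, -0.2],
    [-0.09, 0.004, -0.005, -0.012, -0.2],
    [-0.12, 0.01, -0.04, -0.012, -0.2],
    [-0.12, 0.02, -0.08, -0.012, -0.2],
    [-0.12, 0.03, -0.12, -0.012, -0.2],
  ],
)

```text
time: 19.85
ee_pos: [0.5957, -0.2974, 0.1251]
tcp_rot: [66.4, 89.1, -23.7]
wrist_force: [1.1, 0.1, -1.5]
opening: 0.0605
```

Run:
```python
from h import *
print(tool()[0]["opening"],tool()[1],tool()[2].round(3)); print(to([.636,-.132,.0115]))
```

```text
0.060522213804907216 [ 0.59566792 -0.29744907  0.12505548] [[ 0.015  1.    -0.001]
 [-0.007 -0.001 -1.   ]
 [-1.     0.015  0.007]]
[ 0.1131  0.0385 -0.1662]
```

Call:
apply_moves(
  commands=[
    [0, 0.01, -0.045, 0, -0.2],
    [0, 0.02, -0.09, 0, -0.2],
    [0, 0.03, -0.135, 0, -0.2],
    [0, 0.0385, -0.166, 0, -0.2],
    [0, 0.0385, -0.166, 0, -0.2],
    [0.04, 0.0385, -0.166, 0, -0.2],
    [0.08, 0.0385, -0.166, 0, -0.2],
    [0.1, 0.0385, -0.166, 0, -0.2],
    [0.109, 0.0385, -0.166, 0, -0.2],
    [0.112, 0.0385, -0.166, 0, -0.2],
    [0.113, 0.0385, -0.166, 0, -0.2],
  ],
)

```text
time: 20.95
ee_pos: [0.6366, -0.1328, 0.0126]
tcp_rot: [67.2, 89.0, -22.9]
wrist_force: [0.2, -0.3, -0.9]
opening: 0.0607
```

Call:
apply_moves(
  commands=[
    [0.002, 0, 0, 0, -0.2],
    [0.002, 0, 0, 0, -0.2],
  ],
)

```text
time: 21.15
ee_pos: [0.6373, -0.1331, 0.0119]
tcp_rot: [68.2, 88.9, -21.8]
wrist_force: [-0.5, 0.4, -0.5]
opening: 0.0607
```

Call:
apply_moves(
  commands=[
    [0.002, 0, 0, 0, 0.3],
    [0.002, 0, 0, 0, 0.8],
    [0.002, 0, 0, 0, 1],
    [0.002, 0, 0, 0, 1],
    [-0.04, 0, 0, 0, 1],
    [-0.09, 0, 0, 0, 1],
    [-0.14, 0, 0, 0, 1],
    [-0.19, -0.03, -0.02, 0, 1],
    [-0.22, -0.07, -0.06, 0, 1],
    [-0.24, -0.11, -0.1, 0, 1],
    [-0.24, -0.15, -0.14, 0, 1],
    [-0.24, -0.19, -0.18, 0, 1],
  ],
)

```text
time: 22.35
ee_pos: [0.4741, 0.0179, 0.2463]
tcp_rot: [70.8, 88.8, -19.3]
wrist_force: [0.4, 0.4, -0.1]
opening: 0.0854
```

Call:
apply_moves(
  commands=[
    [0, 0, -0.05, 0, 1],
    [0, 0, -0.1, 0, 1],
    [0, 0, -0.15, 0, 1],
    [0, 0, -0.2, 0, 1],
    [0, 0, -0.25, 0, 1],
    [0, 0, -0.28, 0, 1],
    [0, 0, -0.28, 0, 1],
  ],
)

```text
time: 23.05
ee_pos: [0.4741, 0.3014, 0.2432]
tcp_rot: [69.8, 88.8, -20.1]
wrist_force: [-0.6, -0.7, -0.3]
opening: 0.0853
```

Run:
```python
from h import *
o,p,R=tool();print(p,R.round(3))
for r in rolls("top")[0]:print(r)
ft=cams.camera("top")["frame"]
f,P,M,K=cam("wrist"); np.save("wP.npy",P)
for nm in("warm_switch","day_switch"):
    for r in cams.spot_in(nm,"wrist")[:4]: print(nm,round(r["confidence"],2),np.round(r["rect"]))
cv2.imwrite("pics/w3.png",np.hstack([f,cv2.resize(ft[90:230,160:310],(288,269))[:, :] if 0 else cv2.copyMakeBorder(cv2.resize(ft[90:230,160:310],(288,269)),0,115,0,0,0)]))
```

```text
[0.47414208 0.30138266 0.24322545] [[ 0.019  1.     0.002]
 [-0.007  0.002 -1.   ]
 [-1.     0.019  0.007]]
(array([0.6372, 0.1077, 0.0311]), 255, (192, 131, 19, 19), 0.0531)
(array([0.6379, 0.0272, 0.0311]), 242, (219, 131, 19, 19), 0.0531)
(array([ 0.6377, -0.1335,  0.0315]), 248, (273, 132, 19, 18), 0.0535)
(array([ 0.6052, -0.0506,  0.0316]), 251, (245, 142, 19, 19), 0.0536)
warm_switch 0.5 [248.  76. 264.  86.]
day_switch 0.57 [278. 153. 288. 167.]
```

View pics/w3.png

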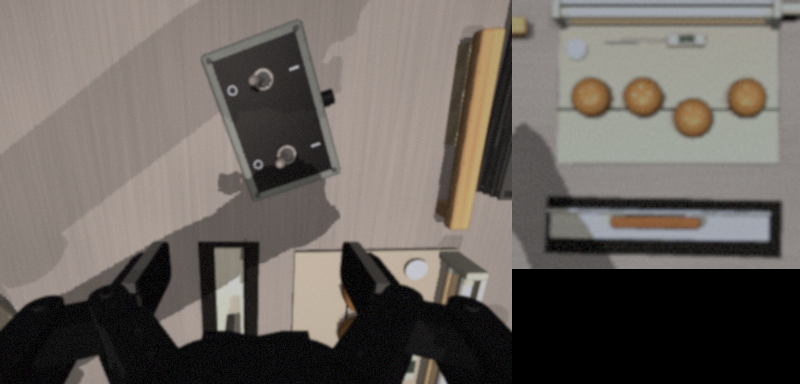

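The third roll, at (692,117), stands about 32 mm nearer than the others. It was knocked, but it is still on the stage, so the push will realign it. Next I check the lamp box in more detail.

Run:
```python
from h import *
P=np.load("wP.npy"); f=cv2.imread("pics/w3.png")
np.set_printoptions(suppress=True,precision=4)
z=P[...,2]
s=(z>.05)&(z<.066)&(P[...,1]>.2)&(P[...,0]<.6); s[:, :190]=0; s[210:]=0; s[:,345:]=0
h=P[s]; print(len(h),"boxtop z",np.median(h[:,2])); r=cv2.minAreaRect((h[:,:2]*1000).astype('f4')); print(r)
for u0,u1,v0,v1 in((240,285,60,100),(265,310,135,180)):
    q=P[v0:v1,u0:u1].reshape(-1,3); q=q[q[:,2]>.075]; print(len(q),q.mean(0) if len(q) else 0, q[np.argsort(q[:,2])[-12:]])
cv2.imwrite("pics/box.png",cv2.resize(f[10:210,190:350],None,fx=3.5,fy=3,interpolation=2))
```

```text
15356 boxtop z 0.061603798568724416
((501.4248352050781, 356.803955078125), (110.24810791015625, 170.33782958984375), 18.948007583618164)
136 [0.4791 0.3934 0.093 ] [[0.4789 0.3956 0.0975]
 [0.4789 0.393  0.0975]
 [0.4789 0.3938 0.0976]
 [0.4751 0.3921 0.0976]
 [0.4789 0.3921 0.0977]
 [0.477  0.3929 0.0977]
 [0.477  0.3956 0.0978]
 [0.477  0.3912 0.0979]
 [0.476  0.3903 0.098 ]
 [0.477  0.3894 0.0986]
 [0.4751 0.3946 0.0986]
 [0.4779 0.3938 0.0987]]
117 [0.5061 0.3153 0.0922] [[0.5053 0.313  0.0972]
 [0.5043 0.311  0.0973]
 [0.5042 0.3162 0.0973]
 [0.5042 0.3151 0.0973]
 [0.5062 0.3151 0.0974]
 [0.5032 0.3152 0.0975]
 [0.5042 0.3131 0.0975]
 [0.5063 0.3131 0.0975]
 [0.5052 0.3152 0.0975]
 [0.5061 0.3163 0.098 ]
 [0.5051 0.3143 0.0983]
 [0.506  0.3145 0.0994]]
```

View pics/box.png

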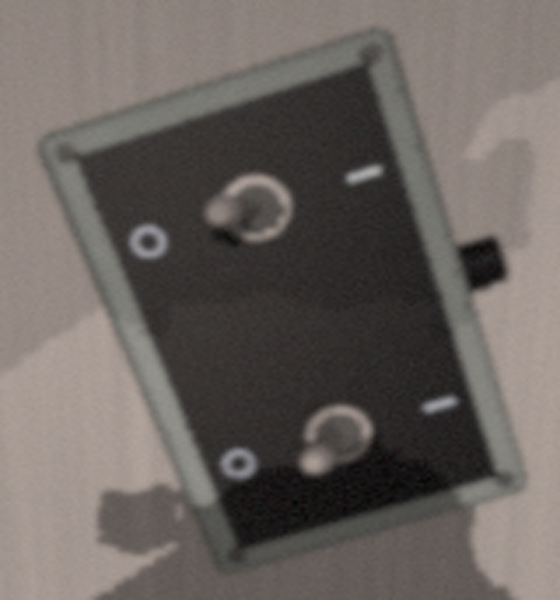

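Both bats lean towards the O mark, at crop (220,212) and (315,460), so the warm switch is off already. Only the daylight switch has to be flipped, and I do that now with shut fingers, jaw axis turned to the box's x.

Call:
apply_moves(
  commands=[
    [0.03, -0.016, 0.004, -0.14, -1],
    [0.06, -0.016, 0.004, -0.28, -1],
    [0.09, -0.016, 0.004, -0.33, -1],
    [0.09, -0.016, 0.004, -0.33, -1],
    [0.09, -0.016, 0.004, -0.33, -1],
    [0.09, -0.016, 0.004, -0.33, -1],
  ],
)

```text
time: 23.9
ee_pos: [0.4616, 0.2923, 0.1565]
tcp_rot: [57.6, 88.6, -13.9]
wrist_force: [1.3, -0.2, -0.2]
opening: -0.0001
```

Run:
```python
from h import *
o,p,R=tool();print(p,R.round(3),o["opening"]); e=np.array([.946,.325,0]); pv=np.array([.515,.3171,.08])
print(to(pv-.05*e),to(pv-.005*e))
```

```text
[0.4616073  0.29231212 0.15649299] [[ 0.023  0.948  0.319]
 [-0.006  0.319 -0.948]
 [-1.     0.02   0.013]] -7.949254789817216e-05
[ 0.0766  0.007  -0.0071] [ 0.0775  0.052  -0.0074]
```

Call:
apply_moves(
  commands=[
    [0.04, 0, -0.007, 0, -1],
    [0.074, 0, -0.007, 0, -1],
    [0.075, 0, -0.007, 0, -1],
    [0.075, 0.012, -0.007, 0, -1],
    [0.075, 0.02, -0.007, 0, -1],
    [0.075, 0.026, -0.007, 0, -1],
    [0.075, 0.032, -0.007, 0, -1],
    [0.075, 0.036, -0.007, 0, -1],
    [0.075, 0.04, -0.007, 0, -1],
    [0.075, 0.044, -0.007, 0, -1],
    [0.075, 0.047, -0.007, 0, -1],
    [0.075, 0.047, -0.007, 0, -1],
  ],
)

```text
time: 25.1
ee_pos: [0.5059, 0.3136, 0.0822]
tcp_rot: [57.2, 88.6, -14.2]
wrist_force: [-0.5, -0.4, -0.5]
opening: 0.0006
```

Call:
apply_moves(
  commands=[
    [0, 0.004, 0, 0, -1],
    [0, 0.008, 0, 0, -1],
    [0, 0.01, 0, 0, -1],
    [0, 0.01, 0, 0, -1],
  ],
)

```text
time: 25.5
ee_pos: [0.5079, 0.3142, 0.0819]
tcp_rot: [15.8, 89.2, -55.5]
wrist_force: [-41.6, -13.8, 22.5]
opening: 0.0002
```

Call:
apply_moves(
  commands=[
    [0, -0.02, 0, 0, -1],
    [0, -0.04, 0, 0, -1],
    [-0.05, -0.04, 0, 0, -1],
    [-0.1, -0.04, 0, 0, 1],
    [-0.15, -0.04, 0, 0, 1],
    [-0.16, -0.04, 0, 0, 1],
  ],
)

```text
time: 26.1
ee_pos: [0.4697, 0.3039, 0.2482]
tcp_rot: [46.7, 89.1, -24.6]
wrist_force: [-0.5, 0.3, -0.0]
opening: 0.0432
```

Run:
```python
from h import *
o,p,R=tool();print(p,R.round(3),o["opening"],o["wrist_force"])
f,P,M,K=cam("wrist"); u,v=proj([[.4878,.3965,.09],[.515,.3171,.09]],M,K); print(u,v)
for a,b in zip(u,v):
    a,b=int(a),int(b); q=P[max(b-35,0):b+35,a-35:a+35].reshape(-1,3); q=q[(q[:,2]>.09)&(q[:,2]<.11)]; print(len(q),q.mean(0).round(4) if len(q) else 0)
for r in rolls("top")[0]:print(r)
f,P,M,K=cam("top"); z=P[...,2]
s=(z>.07)&(z<.11)&(P[...,0]>.35)&(P[...,0]<.5)&(abs(P[...,1])<.12)
h=P[s]; print("handle",cv2.minAreaRect((h[:,:2]*1000).astype('f4')),h[:,2].mean())
```

```text
[0.46971949 0.30392033 0.2482198 ] [[ 0.015  0.947  0.32 ]
 [-0.007  0.32  -0.947]
 [-1.     0.012  0.011]] 0.04318006856721536 [-0.54588707  0.34025946 -0.00893092]
[299.19989786 295.96142696] [ 93.52191755 176.21340459]
102 [0.4772 0.3932 0.0955]
90 [0.5236 0.3212 0.0947]
(array([0.6371, 0.1076, 0.0314]), 259, (192, 131, 19, 19), 0.0534)
(array([0.6378, 0.0272, 0.0315]), 246, (219, 131, 19, 19), 0.0535)
(array([ 0.6377, -0.1335,  0.0314]), 257, (273, 132, 19, 18), 0.0534)
(array([ 0.6052, -0.0506,  0.0317]), 247, (245, 142, 19, 19), 0.0537)
handle ((439.3298645019531, -0.25034332275390625), (129.74215698242188, 17.72189712524414), 89.09783172607422) 0.09103871809670094
```

The daylight bat's tip now stands about +9 mm past its pivot, so it is on, and the warm one is still off. Now the straightedge.

Call:
apply_moves(
  commands=[
    [0.01, -0.02, 0.045, 0.12, 1],
    [0.02, -0.04, 0.09, 0.24, 1],
    [0.03, -0.06, 0.135, 0.335, 1],
    [0.04, -0.08, 0.18, 0.335, 1],
    [0.05, -0.1, 0.225, 0.335, 1],
    [0.06, -0.127, 0.277, 0.335, 1],
    [0.07, -0.127, 0.277, 0.335, 1],
    [0.07, -0.127, 0.277, 0.335, 1],
  ],
)

```text
time: 27.05
ee_pos: [0.4364, -0.0019, 0.1715]
tcp_rot: [20.0, 89.3, -70.7]
wrist_force: [0.4, 0.2, -0.5]
opening: 0.0855
```

Run:
```python
from h import *
o,p,R=tool();print(p,R.round(4)); print(to([.4393,-.0003,.062]))
f,P,M,K=cam("wrist"); z=P[...,2]
s=(z>.078)&(z<.11)&(P[...,0]>.4)&(P[...,0]<.48); h=P[s]; print(len(h))
if len(h)>30: print("handle fit",np.polyfit(h[:,1],h[:,0],1),h[:,1].min(),h[:,1].max(),np.median(h[:,2]))
```

```text
[ 0.43643413 -0.0018795   0.17152705] [[ 0.0038  0.9999 -0.0124]
 [-0.0109 -0.0124 -0.9999]
 [-0.9999  0.0039  0.0108]]
[ 0.1095  0.0024 -0.0028]
3357
handle fit [0.0045825  0.44115434] -0.06279384829673813 0.0656065212125429 0.09253038699981964
```

Call:
apply_moves(
  commands=[
    [0.04, 0.0035, -0.003, -0.008, 1],
    [0.08, 0.0035, -0.003, -0.008, 1],
    [0.1, 0.0035, -0.003, -0.008, 1],
    [0.1095, 0.0035, -0.003, -0.008, 1],
    [0.1095, 0.0035, -0.003, -0.008, -0.3],
    [0.1095, 0.0035, -0.003, -0.008, -1],
    [0.1095, 0.0035, -0.003, -0.008, -1],
    [0.1095, 0.0035, -0.003, -0.008, -1],
    [0.1095, 0.0035, -0.003, -0.008, -1],
    [0.1095, 0.0035, -0.003, -0.008, -1],
    [0.1095, 0.0035, -0.003, -0.008, -1],
  ],
  newtons=70,
)

```text
time: 28.2
ee_pos: [0.4413, 0.0011, 0.064]
tcp_rot: [30.0, 89.3, -60.2]
wrist_force: [-2.1, 1.0, 6.6]
opening: 0.0171
```

Run:
```python
from h import *
o,p,R=tool();print(p,R.round(4),o["opening"],o["wrist_force"].round(1))
```

```text
[0.44133789 0.00108236 0.06395208] [[ 0.006   1.     -0.0031]
 [-0.0104 -0.003  -0.9999]
 [-0.9999  0.006   0.0104]] 0.017052879003684216 [-2.1  1.   6.6]
```

Call:
apply_moves(
  commands=[
    [-0.02, 0, 0, 0, -1],
    [-0.04, 0, 0, 0, -1],
    [-0.04, 0.03, 0.005, 0, -1],
    [-0.04, 0.06, 0.01, 0, -1],
    [-0.04, 0.085, 0.01, -0.01, -1],
    [-0.04, 0.095, 0.01, -0.01, -1],
    [-0.04, 0.095, 0.01, -0.01, -1],
    [-0.04, 0.095, 0.01, -0.01, -1],
  ],
)

```text
time: 29.0
ee_pos: [0.5352, -0.0088, 0.1041]
tcp_rot: [22.2, 89.4, -67.4]
wrist_force: [0.8, 0.5, -3.2]
opening: 0.0166
```

Run:
```python
from h import *
o,p,R=tool();print(p,R.round(4),o["opening"],o["wrist_force"].round(1))
f,P,M,K=cam("wrist"); np.save("wP.npy",P); cv2.imwrite("pics/w4.png",f)
```

```text
[ 0.53517359 -0.00875513  0.10412989] [[ 0.0043  1.      0.0068]
 [-0.0104  0.0069 -0.9999]
 [-0.9999  0.0043  0.0104]] 0.016573523501128288 [ 0.8  0.5 -3.2]
```

View pics/w4.png

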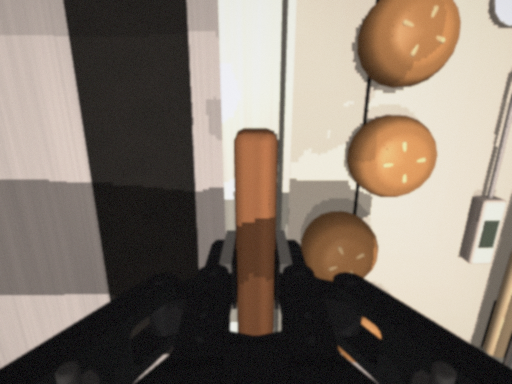

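The straightedge is held square. The blade's rim shows at u≈287, and the rolls stand to its right. Now its height, yaw and gap to the line.

Run:
```python
from h import *
P=np.load("wP.npy"); f=cv2.imread("pics/w4.png"); g=cv2.cvtColor(f,cv2.COLOR_BGR2GRAY); z=P[...,2]
np.set_printoptions(suppress=True,precision=4)
for v in (10,50,90,130): print(v,[(u,int(g[v,u]),P[v,u].round(4).tolist()) for u in (230,270,282,285,288,290,292,298)])
s=(z>.07)&(z<.09)&(P[...,0]>.53)&(P[...,0]<.58); s[180:]=0; h=P[s]; 
if len(h)>20: print(len(h),np.polyfit(h[:,1],h[:,0],1),np.polyfit(h[:,1],h[:,2],1),np.percentile(h[:,0],[1,99]))
s=(z>.03)&(z<.06)&(P[...,0]>.5)&(P[...,0]<.55); s[:,:222]=0; s[:,280:]=0; s[230:]=0;h=P[s];print("foot",len(h),np.polyfit(h[:,1],h[:,2],1),np.percentile(h[:,0],[1,99]))
s=(g<70)&(z>.003)&(z<.014)&(abs(P[...,0]-.624)<.02)&(P[...,1]>-.05); h=P[s]; print("line",len(h),np.polyfit(h[:,1],h[:,0],1))
```

```text
10 [(230, 233, [0.5211, 0.1186, 0.0487]), (270, 235, [0.5452, 0.1193, 0.0468]), (282, 147, [0.5522, 0.1187, 0.0491]), (285, 89, [0.5524, 0.1141, 0.0667]), (288, 206, [0.5527, 0.1104, 0.0807]), (290, 234, [0.5536, 0.1103, 0.081]), (292, 235, [0.5547, 0.1106, 0.0801]), (298, 219, [0.567, 0.1293, 0.0093])]
50 [(230, 238, [0.5207, 0.0969, 0.0482]), (270, 236, [0.5456, 0.0972, 0.0476]), (282, 103, [0.5524, 0.096, 0.0557]), (285, 119, [0.5527, 0.0936, 0.0715]), (288, 235, [0.5534, 0.0921, 0.0809]), (290, 237, [0.5546, 0.0924, 0.0794]), (292, 235, [0.5555, 0.0922, 0.0807]), (298, 220, [0.5685, 0.1034, 0.0079])]
90 [(230, 240, [0.5202, 0.0734, 0.0482]), (270, 237, [0.546, 0.0735, 0.0502]), (282, 86, [0.5526, 0.0731, 0.0625]), (285, 184, [0.5528, 0.0725, 0.0788]), (288, 238, [0.5542, 0.0725, 0.0803]), (290, 238, [0.5553, 0.0725, 0.0802]), (292, 232, [0.5565, 0.0725, 0.0798]), (298, 220, [0.5699, 0.0751, 0.0081])]
130 [(230, 238, [0.5197, 0.0479, 0.0481]), (270, 130, [0.5426, 0.0551, 0.1234]), (282, 99, [0.5528, 0.05, 0.0684]), (285, 227, [0.5534, 0.0512, 0.0804]), (288, 236, [0.5552, 0.0511, 0.0796]), (290, 234, [0.5562, 0.0512, 0.0809]), (292, 223, [0.5665, 0.0446, 0.009]), (298, 218, [0.5713, 0.0446, 0.0092])]
1678 [-0.0058  0.5548] [-0.0012  0.0791] [0.5525 0.5568]
foot 8155 [-0.0009  0.0485] [0.515  0.5496]
line 160 [-0.0065  0.6243]
```

Call:
apply_moves(
  commands=[
    [0.015, 0, 0, 0, -1],
    [0.027, 0, 0, 0, -1],
    [0.032, 0, 0, 0, -1],
    [0.032, 0, 0, 0, -1],
    [0.032, 0.005, 0, 0, -1],
    [0.032, 0.01, 0, 0, -1],
    [0.032, 0.015, 0, 0, -1],
    [0.032, 0.019, 0, 0, -1],
    [0.032, 0.023, 0, 0, -1],
    [0.032, 0.027, 0, 0, -1],
    [0.032, 0.031, 0, 0, -1],
    [0.032, 0.034, 0, 0, -1],
  ],
)

```text
time: 30.25
ee_pos: [0.5696, -0.0088, 0.0725]
tcp_rot: [24.5, 89.3, -65.1]
wrist_force: [-0.1, 0.5, -3.7]
opening: 0.0173
```

Run:
```python
from h import *
o,p,R=tool();print(p,R.round(4),o["opening"],o["wrist_force"].round(1))
f,P,M,K=cam("wrist"); z=P[...,2]
s=(z>.038)&(z<.056)&(P[...,0]>p[0]+.014)&(P[...,0]<p[0]+.0275); s[180:]=0; h=P[s]; np.set_printoptions(suppress=True,precision=4)
print(len(h),np.polyfit(h[:,1],h[:,0],1),np.median(h[:,2]),h[:,0].max())
```

```text
[ 0.56960554 -0.00883175  0.07248691] [[ 0.0048  1.      0.0069]
 [-0.0104  0.0069 -0.9999]
 [-0.9999  0.0047  0.0104]] 0.01731264359803668 [-0.1  0.5 -3.7]
1692 [-0.0053  0.5892] 0.048171293643064356 0.5916676392548377
```

Call:
apply_moves(
  commands=[
    [0, 0.003, 0, 0, -1],
    [0, 0.006, 0, 0, -1],
    [0, 0.009, 0, 0, -1],
    [0, 0.012, 0, 0, -1],
    [0, 0.015, 0, 0, -1],
    [0, 0.018, 0, 0, -1],
    [0, 0.021, 0, 0, -1],
    [0, 0.024, 0, 0, -1],
    [0, 0.026, 0, 0, -1],
    [0, 0.028, 0, 0, -1],
    [0, 0.0295, 0, 0, -1],
    [0, 0.031, 0, 0, -1],
  ],
)

```text
time: 31.5
ee_pos: [0.601, -0.0086, 0.0726]
tcp_rot: [25.4, 89.3, -64.2]
wrist_force: [-1.2, 0.2, -4.4]
opening: 0.0171
```

Run:
```python
from h import *
o,p,R=tool();print(p,R.round(4),o["opening"],o["wrist_force"].round(1))
f,P,M,K=cam("wrist"); z=P[...,2]; g=cv2.cvtColor(f,cv2.COLOR_BGR2GRAY)
s=(z>.038)&(z<.056)&(P[...,0]>p[0]+.014)&(P[...,0]<p[0]+.0275)&(g>190); s[180:]=0; h=P[s]; np.set_printoptions(suppress=True,precision=4)
print(len(h),np.polyfit(h[:,1],h[:,0],1),np.median(h[:,2]))
cv2.imwrite("pics/w5.png",f)
```

```text
[ 0.60099681 -0.00858842  0.07257871] [[ 0.005   1.      0.007 ]
 [-0.0104  0.007  -0.9999]
 [-0.9999  0.005   0.0104]] 0.01711575337414248 [-1.2  0.2 -4.4]
1011 [-0.0067  0.6211] 0.04846696277060883
```

View pics/w5.png

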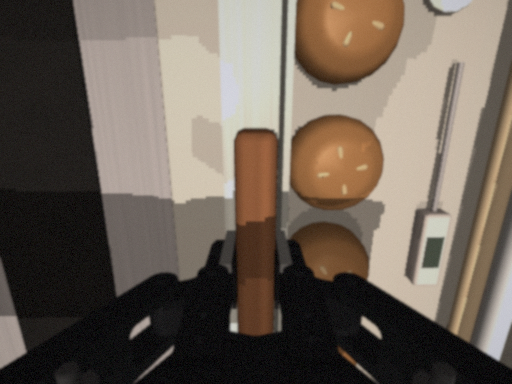

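The rolls at (349,30), (335,160) and (328,255) bear against the blade, and the last 1.5 mm remain.

Call:
apply_moves(
  commands=[
    [0, 0.001, 0, 0, -1],
    [0, 0.0015, 0, 0, -1],
    [0, 0.0015, 0, 0, -1],
    [0, 0.0015, 0, 0, -1],
    [0, 0.0015, 0, 0, -1],
  ],
)

```text
time: 32.05
ee_pos: [0.6028, -0.0086, 0.0726]
tcp_rot: [27.2, 89.3, -62.4]
wrist_force: [-1.6, -0.1, -3.2]
opening: 0.0169
```

Run:
```python
from h import *
o,p,R=tool();print(p,o["opening"],o["wrist_force"].round(1))
rs,f,P,M,K=rolls("side")
for r in rs:print(r)
f2,P2,M2,K2=cam("wrist"); g=cv2.cvtColor(f2,cv2.COLOR_BGR2GRAY)
for r in rolls("wrist")[0]: print("w",r)
cv2.imwrite("pics/s5.png",cv2.resize(f[125:225,215:335],None,fx=6,fy=6,interpolation=2))
```

```text
[ 0.6027501  -0.00859198  0.07259091] 0.01685415466019794 [-1.6 -0.1 -3.2]
(array([ 0.6562, -0.1322,  0.0347]), 81, (292, 178, 12, 10), 0.0567)
w (array([0.6581, 0.0999, 0.0309]), 7361, (296, 0, 108, 84), 0.0529)
w (array([0.6568, 0.0291, 0.0305]), 6781, (291, 116, 91, 94), 0.0525)
w (array([ 0.6585, -0.0355,  0.0297]), 2927, (293, 223, 75, 57), 0.0517)
```

View pics/s5.png

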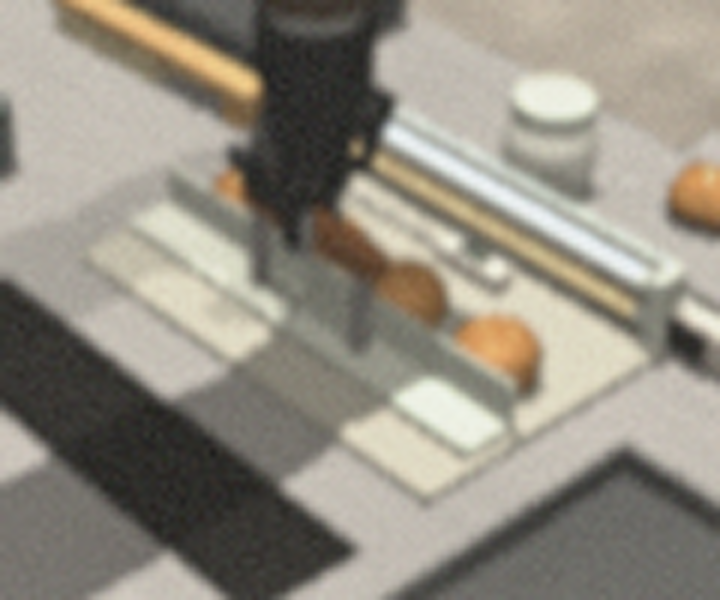

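Call:
apply_moves(
  commands=[
    [0, -0.005, 0, 0, -1],
    [0, -0.015, 0, 0, -1],
    [0, -0.03, 0, 0, -1],
    [-0.015, -0.045, 0, 0, -1],
    [-0.03, -0.07, 0, 0, -1],
    [-0.03, -0.1, -0.004, 0, -1],
    [-0.03, -0.13, -0.004, 0, -1],
    [-0.03, -0.155, -0.004, 0.01, -1],
    [-0.03, -0.163, -0.004, 0.01, -1],
    [-0.015, -0.163, -0.004, 0.01, -1],
    [0, -0.163, -0.004, 0.01, -1],
    [0.004, -0.163, -0.004, 0.01, -1],
  ],
)

```text
time: 33.4
ee_pos: [0.4391, -0.0058, 0.0649]
tcp_rot: [12.4, 89.4, -77.8]
wrist_force: [-1.0, -0.3, -4.2]
opening: 0.0174
```

Run:
```python
from h import *
o,p,R=tool();print(p,o["opening"],o["wrist_force"].round(1),to([.44,-.004,.0635]))
```

```text
[ 0.43909514 -0.00577121  0.06489008] 0.017375538780195387 [-1.  -0.3 -4.2] [ 0.0014  0.0009 -0.0018]
```

Lower the last bit, release, and lift clear.

Call:
apply_moves(
  commands=[
    [0.001, 0, 0, 0, -1],
    [0.002, 0, 0, 0, -1],
    [0.002, 0, 0, 0, -1],
    [0.002, 0, 0, 0, -0.4],
    [0.002, 0, 0, 0, 0.2],
    [0.002, 0, 0, 0, 0.6],
    [0.002, 0, 0, 0, 0.6],
    [-0.04, 0, 0, 0, 0.6],
    [-0.09, 0, 0, 0, 0.6],
    [-0.14, 0, 0, 0, 0.6],
    [-0.17, -0.03, 0, 0, 0.6],
  ],
)

```text
time: 34.5
ee_pos: [0.4105, -0.0039, 0.2376]
tcp_rot: [26.3, 89.3, -63.9]
wrist_force: [-1.3, -0.6, 0.1]
opening: 0.0684
```

Call:
apply_moves(
  commands=[
    [0, -0.02, -0.05, 0, 0.6],
    [0, -0.03, -0.1, 0, 0.6],
    [0, -0.03, -0.15, 0, 0.6],
    [0, -0.03, -0.2, 0, 0.6],
    [0, -0.03, -0.25, 0, 0.6],
    [0, -0.03, -0.3, 0, 0.6],
    [0, -0.03, -0.3, 0, 0.6],
  ],
)

```text
time: 35.2
ee_pos: [0.3807, 0.3005, 0.2329]
tcp_rot: [19.2, 89.4, -70.7]
wrist_force: [-0.8, -1.5, -0.5]
opening: 0.0685
```

Run:
```python
from h import *
o,p,R=tool();print(p,o["wrist_force"].round(1))
rs,f,P,M,K=rolls("top")
for r in rs:print(r, "rel line", round(r[0][0]-(.624-.0065*r[0][1]),4))
z=P[...,2]; s=(z>.07)&(z<.11)&(P[...,0]>.35)&(P[...,0]<.5)&(abs(P[...,1])<.12)
h=P[s]; print("handle",cv2.minAreaRect((h[:,:2]*1000).astype('f4')),h[:,2].mean())
f2,P2,M2,K2=cam("wrist"); u,v=proj([[.4878,.3965,.09],[.515,.3171,.09]],M2,K2)
for a,b in zip(u,v):
    a,b=int(a),int(b); q=P2[max(b-35,0):b+35,max(a-35,0):a+35].reshape(-1,3); q=q[(q[:,2]>.09)&(q[:,2]<.11)]; print(len(q),q.mean(0).round(4) if len(q) else 0)
cv2.imwrite("pics/t6.png",cv2.resize(f[70:290,90:430],None,fx=2.35,fy=2.35,interpolation=2))
```

```text
[0.38073164 0.30052775 0.23294601] [-0.8 -1.5 -0.5]
(array([0.6524, 0.1081, 0.031 ]), 257, (192, 126, 19, 19), 0.053) rel line 0.0291
(array([0.6531, 0.029 , 0.0309]), 248, (219, 126, 18, 19), 0.0529) rel line 0.0293
(array([ 0.6536, -0.0455,  0.0315]), 253, (244, 126, 18, 19), 0.0535) rel line 0.0293
(array([ 0.6543, -0.1319,  0.0318]), 250, (273, 126, 18, 19), 0.0538) rel line 0.0294
handle ((438.52008056640625, -7.1049346923828125), (16.990901947021484, 127.29010772705078), 0.6052247285842896) 0.0914677205942688
112 [0.4764 0.3928 0.0956]
110 [0.5233 0.3211 0.0948]
```

View pics/t6.png

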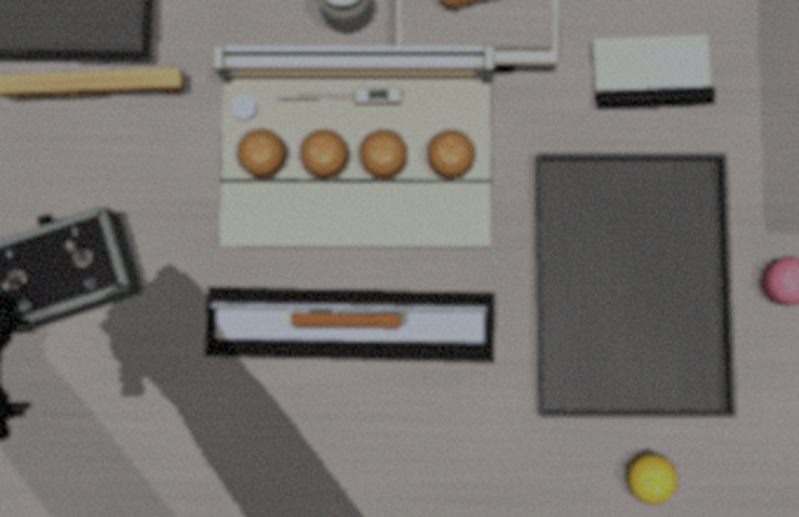

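All four rolls at (261,153), (324,153), (384,153) and (451,153) stand in line along the black line. The straightedge is on the mat, the pan is empty, and the other things have not moved. Handing in.

Run:
```python
from h import *
for r in rolls("top")[0]:print(r[0])
print(bot.job_done())
```

```text
[0.6523 0.108  0.0313]
[0.6528 0.0289 0.0319]
[ 0.6534 -0.0456  0.0321]
[ 0.6528 -0.1319  0.0316]
the job is handed in; nothing more can be done
None
```

The job is done and handed in at about 35 s; the interface gave no verdict.

- **Rolls:** I moved all four rolls from the pan to the stage. One was found about 32 mm out of the row afterwards, and the push with the straightedge put it back. In the last full check their centres stood 29 mm beyond the line (allowed 25–37 mm). A final look just before hand-in agreed to about 1.5 mm.
- **Straightedge:** It is back on its mat. The handle measured (0.4385, -0.007), within about 2 mm of the mat's centre.
- **Switches:** The warm switch was already off, so I left it alone. I flipped the daylight switch on, and both bat tips measured on the correct sides afterwards. The wrist force read about 44 N sideways (about 49 N in all) for a moment when I pressed the daylight bat against its stop. That was the fingers on the bat, far below the 120 N wrist limit. The 40 N limit is for the arm or the gripper's body.
- **Other things:** In the last top picture the objects in view had not moved.
- **Disagreement:** The wrist camera put the roll centres about 3–4 mm farther out than the top camera did. Both values are inside the allowed band.

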